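Dispense one jam portion and nudge it into the pick-up lane

TASK

At the deli counter, press the plunger of the portion-pot dispenser fully down once with a fingertip and let it spring back, so that a single jam pot comes out of the mouth onto the counter. Then, with the fingertips, push that pot sideways along the counter until it lies wholly between the two low rails of the pick-up lane (not in the change dish on the other side). Do not pick anything up, do not bring out a second pot, keep the pot flat, and leave everything else where it stands.

Things in the scene. Friction and masses are not known exactly. Their poses are not given: they have to be found in the camera images.
- dispenser: Steel dispenser, fixed. Origin: on the counter (z = 0) under the centre of the upright magazine; -x points out of the mouth, z up. Magazine: open-topped, 51 mm square, 66 mm tall, front face 25.5 mm from the origin; corner posts make the front 75 mm wide. Behind it (+x) a housing 70 mm wide, 60 mm tall reaches to x = +155 mm.
- pusher (a joint): Flat pusher inside, geared 3:1 to the plunger: 0 = drawn back, 0.084 m = full stroke. It shoves the lowest pot out along the dispenser's -x: after a full press the pot's centre stands 75 to 82 mm in front of the dispenser's origin, flat on the counter and square to the dispenser. As the plunger rises the pusher draws back and the next pot drops.
- plunger (a joint): Plunger travel in m: 0 = up, 0.028 = fully down (3 N to start, about 7 N at the bottom, more if pressed fast; springs back by itself). Every full press brings out another pot.
- plunger_top (a point): Centre of the top face of the plunger's round black cap, 40 mm across and 10 mm thick, on the housing 85 mm behind (+x of) the dispenser's origin; 105 mm above the counter when up, moves straight down when pressed.
- pot1_c (a point): Centre of the lowest jam pot in the magazine, the one to come out: square, 40 x 40 mm, 18 mm tall, white with a foil lid, 30 g or so; the centre is 9 mm above its underside. Its axes start parallel to the dispenser's.
- pot2_c (a point): Centre of the second pot in the magazine, same make; stays in.
- pot3_c (a point): Centre of the third (top) pot in the magazine, same make; stays in.
- lane: Pick-up lane, fixed left or right of the dispenser's mouth: a metal square 100 x 100 mm flush with the counter, with two steel rails 14 mm tall, 8 mm thick, 76 mm apart inside. Origin: centre of the square at counter height. The rails run along its y axis (100 mm); both y ends are open, one of them towards the mouth.
- dish: Change dish, fixed, on the other side of the mouth: steel, 100 x 100 mm, closed all round by a rim 16 mm tall, coins in it. Origin: centre of its underside.
- mug_c (a point): Bystander: white mug, 76 mm across, 85 mm tall, with a handle. Centre, 42 mm above the counter. Leave it alone.
- shaker_c (a point): Bystander: steel sugar shaker, 68 mm across, 96 mm tall. Centre, 48 mm above the counter. Leave it alone.
- sauce_c (a point): Bystander: cream squeeze bottle, 54 mm across, 130 mm tall. Centre, 65 mm above the counter. Leave it alone.
- jar_c (a point): Bystander: amber jar with steel cap, 64 mm across, 75 mm tall. Centre, 37 mm above the counter. Leave it alone.
- napkins_c (a point): Bystander: stack of white napkins, 120 x 120 x 44 mm. Centre, 22 mm above the counter. Leave it alone.
- spoon_c (a point): Bystander: steel spoon, 150 mm long, lying flat on the counter to the right. A point about its middle, at counter height. Leave it alone.
- pot1: The same lowest pot; origin at the centre of its underside.

How it is judged:
By the outcome, as a careful person would: the job done as asked, in the order asked, and still so for the second after the job is handed in, with the robot touching nothing.
It also fails if it takes over 59 s, if anything falls off the work surface, if the arm or the gripper's body presses on something with over 40 N, if the wrist force passes 120 N, or if a joint passes its speed limit or range.

ROBOT

A 7-joint arm with a two-finger parallel gripper is mounted at the origin on the work surface. World frame = base frame: x ahead of the robot, y to its left, z up, the work surface at z = 0. Lengths are in m, angles in rad, forces in N, time in s.
With the tool pointing down it reaches from about 0.4 to 0.85 m from the base axis. Payload 10.4 kg.
Tool frame: the origin (TCP) lies on the centre line of the jaws, within the pads' length; the fingertips stand 22 mm ahead of it and the grasp point (between the pads) lies 3 mm ahead of it; z points along the fingers, y is the direction in which the jaws open and shut (so a half turn about z gives the same grasp; the last joint's range is limited). The gripper opens to 85 mm and grips with 20 to 120 N. Pads are 22 mm wide; open, the fingers measure 114 mm over their backs; the gripper's body (76 mm by 85 mm) begins 54 mm behind the grasp point. The pads swing forward as they close: fully open they stand 13 mm farther back than shut.
Start: joints at [-1.176, 0.332, -0.065, 1.46, 0.022, 1.35, -0.088], TCP at [0.254, 0.571, 0.253] pointing down, gripper open.
Joint ranges: [-2.6, 2.6], [-0.5, 2.12], [-1.47, 1.34], [0.16, 2.42], [-1.27, 4.41], [0.06, 2.06], [-2.6, 2.6]. Speed limits (rad/s): [2.22, 2.22, 2.79, 2.79, 3.14, 3.14, 3.14].

INTERFACE

Orientations are given as a unit quaternion [x, y, z, w].
In Python, from workcell import manip gives the robot as it stands. The module is installed in compiled form; this text tells all that it offers.
- The arm moves only by the shell command python3 -m crank 'ROWS' [FORCE]. ROWS is JSON, a list of rows, each a list of 3 entries, a list of its own where there are three numbers: the opening, from -1 (shut) to 1 (fully open), then the shift along the tool's x, y, z normalised to -1 to 1, where 1 is 80 mm, then the turn, a rotation vector about the tool's x, y, z normalised to -1 to 1, where 1 is pi/4 rad. In form: [[jaw, [tx, ty, tz], [ax, ay, az]], ...]. A call has exactly 5 rows; each row shifts and turns the commanded pose from where the row before left it, along the tool's axes as they then stand; what a row does not reach is not made up. A row lasts 1/10 s, in which the tool goes at most 50 mm and 8.59 degrees, less where a joint would pass 70% of its speed; a pose out of reach is approached as far as the arm can. A call with a number of a shift or a turn outside -1 to 1 is refused whole. A call with a gripper value outside its range is refused whole. The fingers move at their own pace and stop on an object; FORCE is the grip in N (left out, the last holds). Time passes only in rows, so rows that do not move let the fingers close, or fill a call up. It gives the time, the measured TCP pose, the force and the opening at its end, in the units of the state.
- manip.get_obs(): the state, without advancing time (a new reading comes with each control period).
- manip.camera(name): name is "scene" or "top" or "wrist"; returns the picture (400x640x3 uint8, blue, green, red); there is no depth.
- manip.camera_info(name): a dict with "K" (3x3 intrinsics, pixels), "camera_from_world" (4x4, takes a point from world to camera coordinates); the wrist camera has in their place "mount" (4x4, takes a point from camera to tool coordinates, whose origin is the TCP and whose axes are the flange's). Camera axes: x right, y down, z forward; pixel columns grow to the right and rows downward; lengths in m; the calibration is good to about 2 mm. A picture is of the moment at which its call begins: read the wrist's pose just before it. camera_info takes no time and is no camera call.
- manip.hand_in(): hands the job in, once; it reports no verdict.
The state is a dict: "clock": time; "joint_pos": joint angles; "joint_velocities": joint speeds; "tau": joint torques, N m; "position": TCP position; "ee_rot": TCP orientation; "ft_force": force on the tool from outside, world axes, zero at the start; "torque": the same for the moment, N m; "grip_width": opening from 0.0 (shut) to 1.0 (fully open).
Only numpy, scipy, OpenCV 4.12 (cv2) and the standard library are available. Lean on these libraries where they do the work, as an engineer would, in place of code of your own. Each camera call takes 0.05 s, during which the arm holds its last target.

## Working session

There is one attempt and no reset: what is moved stays moved. The work goes in short steps, Python scripts to look and compute and a shell command to move; the robot and the scene stay as the last step left them, time stands still between calls to the robot, and variables do not carry over. Pictures are saved under pics/ and viewed, and the job is handed in when it is done.

```bash
mkdir -p pics
python3 - <<'E'
from workcell import manip
import cv2,numpy as np
print(manip.get_obs())
for n in ("scene","top"):
    i=manip.camera_info(n); print(n,np.round(i["K"],1).tolist(),np.round(i["camera_from_world"],4).tolist())
    cv2.imwrite(f"pics/{n}0.png",manip.camera(n))
i=manip.camera_info("wrist");print(i)
E
```

```text
{'clock': 0.0, 'joint_pos': array([-1.17558392,  0.33290165, -0.06467812,  1.4609475 ,  0.02160028,
        1.34988122, -0.08847812]), 'joint_velocities': array([-0.00040994,  0.00044816, -0.00050943,  0.0001876 ,  0.00218325,
        0.00021453, -0.00067669]), 'tau': array([ 3.02003682e-04, -6.25471330e+01,  4.94935596e-02, -3.91597331e+01,
        1.63139025e-02,  1.03064047e-02,  1.00530085e-05]), 'position': array([0.25347815, 0.57091827, 0.2524943 ]), 'ee_rot': array([ 2.07379006e-01,  9.78260409e-01, -7.12197347e-04, -1.13563629e-04]), 'ft_force': array([-0.38780124,  0.18263686, -0.1507718 ]), 'torque': array([-0.02859392, -0.0570189 , -0.00024323]), 'grip_width': 1.0008956470958164}
scene [[409.4, 0.0, 322.4], [0.0, 409.4, 199.8], [0.0, 0.0, 1.0]] [[-0.2138, 0.9766, -0.0238, 0.1111], [0.5926, 0.1103, -0.7979, -0.2884], [-0.7766, -0.1847, -0.6023, 1.6871], [0.0, 0.0, 0.0, 1.0]]
top [[424.3, 0.0, 321.1], [0.0, 424.3, 201.6], [0.0, 0.0, 1.0]] [[0.0156, -0.9995, 0.0268, -0.0177], [-0.9807, -0.0205, -0.1945, 0.6252], [0.195, -0.0233, -0.9805, 0.976], [0.0, 0.0, 0.0, 1.0]]
{'K': array([[283.21185941,   0.        , 320.86930653],
       [  0.        , 283.21185941, 197.52864692],
       [  0.        ,   0.        ,   1.        ]]), 'mount': array([[-6.79662235e-05, -9.57104684e-01, -2.89742334e-01,
         7.27537591e-02],
       [ 9.99999912e-01, -1.85121262e-04,  3.76935631e-04,
        -1.30746188e-04],
       [-4.14404325e-04, -2.89742283e-01,  9.57104612e-01,
        -1.20492151e-01],
       [ 0.00000000e+00,  0.00000000e+00,  0.00000000e+00,
         1.00000000e+00]])}
```

View pics/scene0.png

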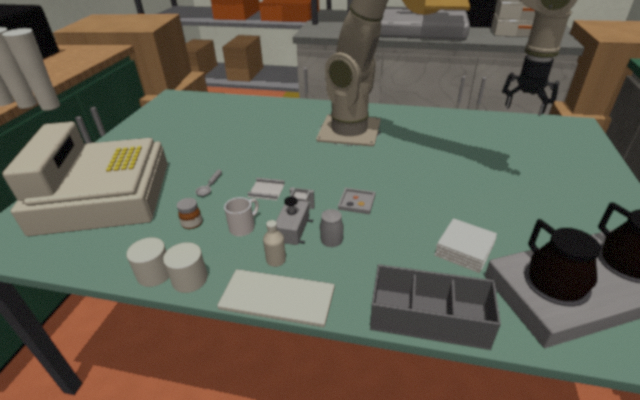

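View pics/top0.png

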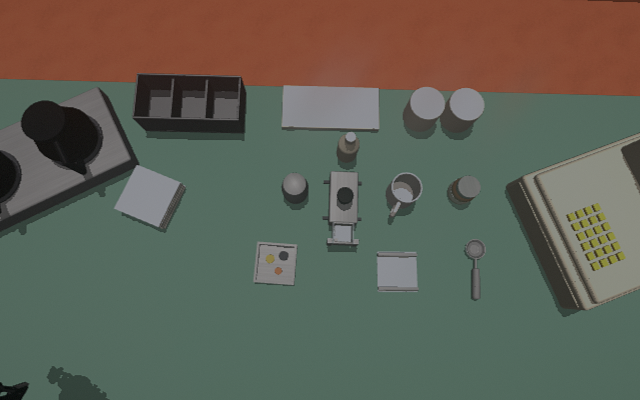

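Run:
```python
import cv2
a=cv2.imread("pics/top0.png")[140:300,240:440]; cv2.imwrite("pics/topc.png",cv2.resize(a,None,fx=4,fy=3.75,interpolation=cv2.INTER_CUBIC)[:600])
a=cv2.imread("pics/scene0.png")[160:280,220:400]; cv2.imwrite("pics/scenec.png",cv2.resize(a,None,fx=4.4,fy=4.4,interpolation=cv2.INTER_CUBIC))
```

```text
(no output)
```

View pics/topc.png

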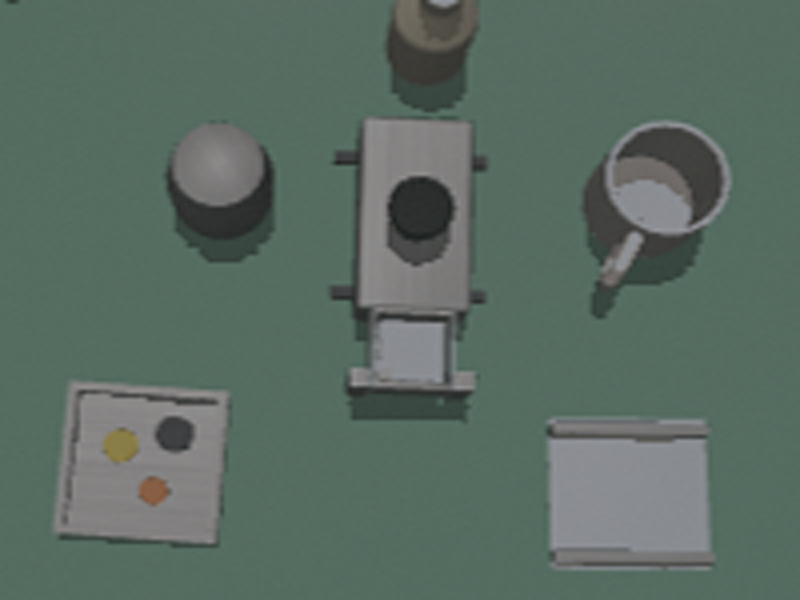

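View pics/scenec.png

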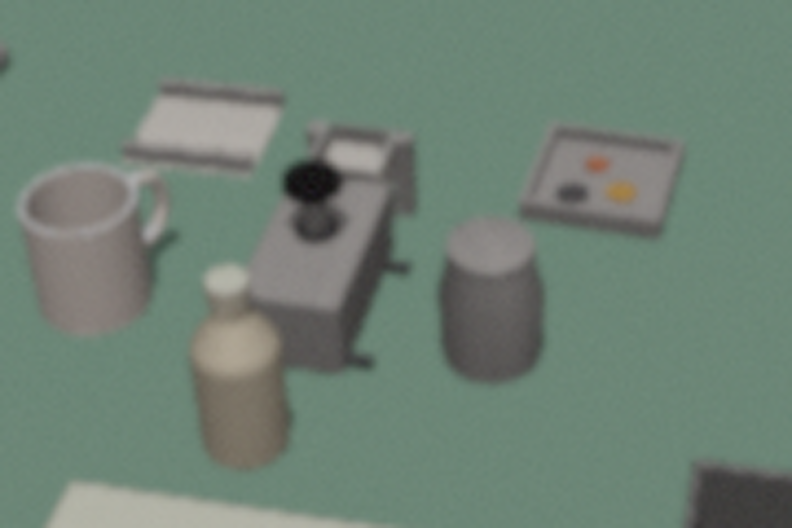

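```bash
cat > h.py <<'E'
from workcell import manip
import cv2,numpy as np
from scipy.spatial.transform import Rotation as R
def ray(name,uv,z):
    i=manip.camera_info(name);T=np.linalg.inv(np.array(i["camera_from_world"]))
    d=T[:3,:3]@np.linalg.inv(np.array(i["K"]))@np.array([uv[0],uv[1],1.]);o=T[:3,3]
    return (o+d*(z-o[2])/d[2])
E
python3 - <<'E'
from h import *
c=lambda x,y:(x/4+240-.375,y/3.75+140-.37)
s=lambda x,y:(x/4.4+220-.4,y/4.4+160-.4)
for n,p,z in [("cap",(421,208),.105),("hTL",(362,118),.06),("hTR",(471,122),.06),("hBL",(359,303),.06),("hBR",(469,307),.06),("fL",(348,390),.066),("fR",(474,390),.066),("lTL",(548,422),.014),("lTR",(708,422),.014),("lBL",(552,566),0.0),("lBR",(713,566),0.0),("lBLt",(552,550),.014),("lBRt",(713,550),.014),("dTL",(68,382),.016),("dTR",(229,392),.016),("dBL",(55,535),.016),("dBR",(217,545),.016),("mughandle",(605,280),.04)]:
    print(n,np.round(ray("top",c(*p),z),4))
print("cap s",ray("scene",s(312,182),.105))
for n,p in [("1",(160,85)),("2",(285,97)),("3",(128,152)),("4",(252,163))]: print(n,ray("scene",s(*p),.014))
E
```

```text
cap [ 0.6336 -0.061   0.105 ]
hTL [ 0.7036 -0.0276  0.06  ]
hTR [ 0.7024 -0.0955  0.06  ]
hBL [ 0.5796 -0.0272  0.06  ]
hBR [ 0.5783 -0.0942  0.06  ]
fL [ 0.5225 -0.021   0.066 ]
fR [ 0.5239 -0.0965  0.066 ]
lTL [ 0.5085 -0.1489  0.014 ]
lTR [ 0.5103 -0.2499  0.014 ]
lBL [ 0.414  -0.1526  0.    ]
lBR [ 0.4156 -0.2538  0.    ]
lBLt [ 0.4245 -0.1505  0.014 ]
lBRt [ 0.426  -0.2506  0.014 ]
dTL [0.5296 0.1521 0.016 ]
dTR [0.5247 0.0515 0.016 ]
dBL [0.4293 0.1556 0.016 ]
dBR [0.4245 0.0562 0.016 ]
mughandle [ 0.6011 -0.1814  0.04  ]
cap s [ 0.64490037 -0.06038675  0.105     ]
1 [ 0.43262327 -0.24935869  0.014     ]
2 [ 0.43091454 -0.14941928  0.014     ]
3 [ 0.52015201 -0.24270916  0.014     ]
4 [ 0.51646784 -0.14885069  0.014     ]
```

```bash
python3 -m crank '[[-1,[0,0,0],[0,0,0.19]],[-1,[0,0,0],[0,0,0.19]],[-1,[0,0,0],[0,0,0.19]],[-1,[0,0,0],[0,0,0.19]],[-1,[0,0,0],[0,0,0.19]]]' 40; python3 -m crank '[[-1,[0,0,0],[0,0,0.19]],[-1,[0,0,0],[0,0,0.19]],[-1,[0,0,0],[0,0,0.138]],[-1,[0,0,0],[0,0,0]],[-1,[0,0,0],[0,0,0]]]'
python3 -c "
from h import *
o=manip.get_obs();print(R.from_quat(o['ee_rot']).as_matrix().round(4))"
```

```text
clock: 0.6
position: [0.2535, 0.571, 0.2528]
ee_rot: [0.552, 0.834, -0.0, 0.0]
ft_force: [-0.4, -0.1, -0.0]
grip_width: 0.145
clock: 1.1
position: [0.2535, 0.5712, 0.253]
ee_rot: [0.706, 0.708, -0.0, 0.0]
ft_force: [0.8, 0.5, 0.2]
grip_width: -0.001
[[-3.5e-03  1.0e+00 -1.0e-04]
 [ 1.0e+00  3.5e-03 -5.0e-04]
 [-5.0e-04 -1.0e-04 -1.0e+00]]
```

```bash
for k in 1 2 3; do python3 -m crank '[[-1,[-0.5,0.25,-0.04],[0,0,0]],[-1,[-0.5,0.25,-0.04],[0,0,0]],[-1,[-0.5,0.25,-0.04],[0,0,0]],[-1,[-0.5,0.25,-0.04],[0,0,0]],[-1,[-0.5,0.25,-0.04],[0,0,0]]]'; done
python3 - <<'E'
from h import *
o=manip.get_obs();im=manip.camera("wrist");cv2.imwrite("pics/w1.png",im)
np.savez("w1.npz",p=o["position"],q=o["ee_rot"]);print(o["position"],o["joint_velocities"].round(2),o["ft_force"])
E
```

```text
clock: 1.6
position: [0.3542, 0.3695, 0.2695]
ee_rot: [0.706, 0.708, 0.0, -0.0]
ft_force: [1.7, -0.0, -0.3]
grip_width: 0.001
clock: 2.1
position: [0.4541, 0.1694, 0.2857]
ee_rot: [0.706, 0.708, 0.0, -0.0]
ft_force: [0.2, 0.4, -0.2]
grip_width: 0.004
clock: 2.6
position: [0.5541, -0.0304, 0.3017]
ee_rot: [0.706, 0.708, 0.0, 0.0]
ft_force: [0.8, -0.0, -0.4]
grip_width: 0.002
[ 0.55411676 -0.0304053   0.30165635] [ 0.63  0.59  0.4  -0.56 -0.39  0.12  1.05] [ 0.77099633 -0.03489092 -0.35268402]
```

View pics/w1.png

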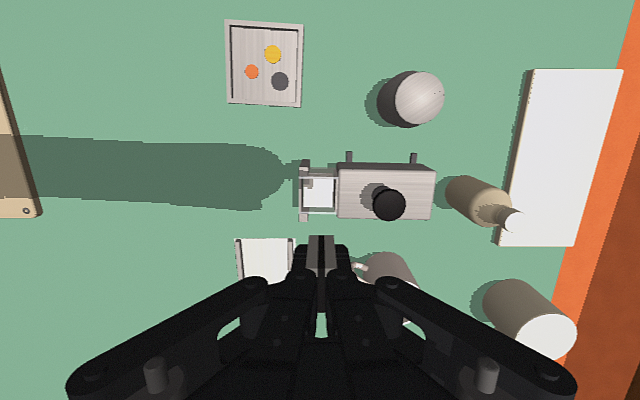

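```bash
cat >> h.py <<'E'
def wray(p,q,uv,z):
    i=manip.camera_info("wrist");M=np.array(i["mount"]);r=R.from_quat(q).as_matrix()
    d=r@M[:3,:3]@np.linalg.inv(np.array(i["K"]))@np.array([uv[0],uv[1],1.]);o=r@M[:3,3]+p
    return o+d*(z-o[2])/d[2]
E
python3 - <<'E'
from h import *
d=np.load("w1.npz");im=cv2.imread("pics/w1.png")
m=(im.max(2)<60).astype(np.uint8);m[235:]=0;m=m[:, :];m[:, :372]=0;m[:,408:]=0;m[:186]=0;m[222:]=0
ys,xs=np.nonzero(m);print(xs.min(),xs.max(),ys.min(),ys.max())
for n,uv,z in [("cap",(389,204.5),.105),("hBL",(337.5,163.5),.06),("hBR",(337.5,219),.06),("hTL",(435,164.5),.06),("hTR",(433,220),.06),("fL",(299,160),.066),("fR",(299,220),.066),("lane TL",(235,239),.014),("lane R top",(295,239),.014),("dish",(303,24),.016),("dish2",(298,107),.016),("d3",(227,102),.016)]:
    print(n,wray(d["p"],d["q"],uv,z).round(4))
cv2.imwrite("pics/w1c.png",cv2.resize(im[140:300,220:420],None,fx=3.7,fy=3.7,interpolation=cv2.INTER_CUBIC))
E
```

```text
372 405 186 220
cap [ 0.6357 -0.0612  0.105 ]
hBL [ 0.5767 -0.0206  0.06  ]
hBR [ 0.5783 -0.097   0.06  ]
hTL [ 0.7027 -0.0214  0.06  ]
hTR [ 0.7091 -0.0981  0.06  ]
fL [ 0.5276 -0.0152  0.066 ]
fR [ 0.5261 -0.0963  0.066 ]
lane TL [ 0.4207 -0.1489  0.014 ]
lane R top [ 0.5151 -0.1487  0.014 ]
dish [0.5321 0.1493 0.016 ]
dish2 [0.5239 0.0493 0.016 ]
d3 [0.4275 0.0555 0.016 ]
```

View pics/w1c.png

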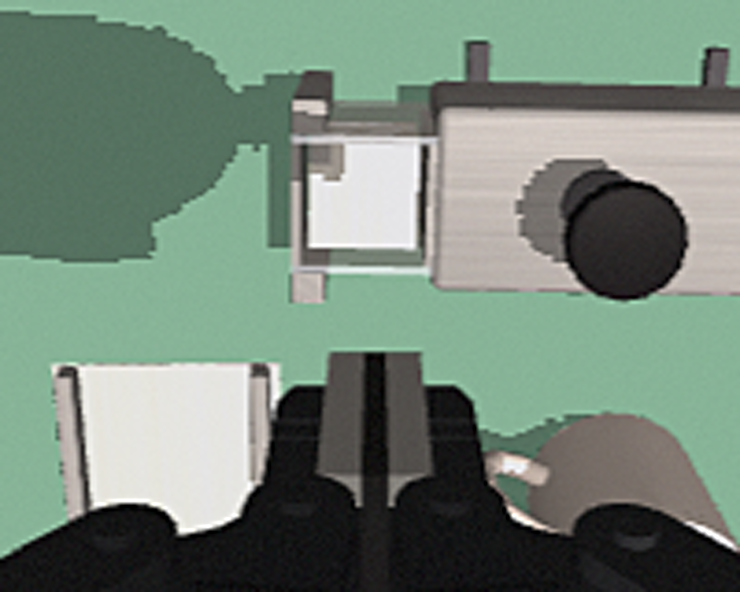

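```bash
python3 -m crank '[[-1,[-0.1,0.26,0.1],[0,0,0]],[-1,[-0.1,0.26,0.3],[0,0,0]],[-1,[-0.1,0.26,0.4],[0,0,0]],[-1,[-0.08,0.245,0.4],[0,0,0]],[-1,[0,0,0.4],[0,0,0]]]';  python3 -m crank '[[-1,[0,0,0.1],[0,0,0]],[-1,[0,0,0.05],[0,0,0]],[-1,[0,0,0],[0,0,0]],[-1,[0,0,0],[0,0,0]],[-1,[0,0,0],[0,0,0]]]'
python3 - <<'E'
from h import *
o=manip.get_obs();im=manip.camera("wrist");cv2.imwrite("pics/w2.png",im)
print(o["position"],o["ft_force"])
E
```

```text
clock: 3.15
position: [0.6369, -0.0601, 0.1714]
ee_rot: [0.706, 0.708, -0.0, 0.0]
ft_force: [-0.9, 0.5, 0.9]
grip_width: -0.001
clock: 3.65
position: [0.6362, -0.059, 0.1629]
ee_rot: [0.707, 0.707, 0.001, 0.001]
ft_force: [-0.1, -0.0, 0.4]
grip_width: -0.001
[ 0.63620815 -0.05896848  0.16290297] [-0.14675405 -0.04385799  0.36781557]
```

View pics/w2.png

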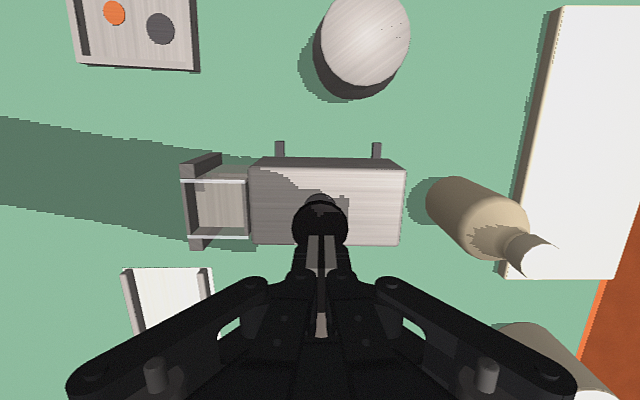

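```bash
python3 -m crank '[[-1,[-0.02,0,0.15],[0,0,0]],[-1,[0,0,0.15],[0,0,0]],[-1,[0,0,0.1],[0,0,0]],[-1,[0,0,0.0],[0,0,0]],[-1,[0,0,0.0],[0,0,0]]]';  python3 -m crank '[[-1,[0,0,0.05],[0,0,0]],[-1,[0,0,0.05],[0,0,0]],[-1,[0,0,0],[0,0,0]],[-1,[0,0,0],[0,0,0]],[-1,[0,0,0],[0,0,0]]]'
```

```text
clock: 4.2
position: [0.6354, -0.0608, 0.1289]
ee_rot: [0.707, 0.707, -0.0, -0.0]
ft_force: [0.3, -0.3, -1.0]
grip_width: 0.004
clock: 4.7
position: [0.6361, -0.0609, 0.1217]
ee_rot: [0.707, 0.707, 0.0, 0.0]
ft_force: [2.0, -1.0, 3.6]
grip_width: 0.0
```

```bash
python3 -m crank '[[-1,[0,0,0.05],[0,0,0]],[-1,[0,0,0.05],[0,0,0]],[-1,[0,0,0.05],[0,0,0]],[-1,[0,0,0.05],[0,0,0]],[-1,[0,0,0.02],[0,0,0]]]';  python3 -m crank '[[-1,[0,0,0.03],[0,0,0]],[-1,[0,0,0.02],[0,0,0]],[-1,[0,0,0],[0,0,0]],[-1,[0,0,0],[0,0,0]],[-1,[0,0,0],[0,0,0]]]'
```

```text
clock: 5.2
position: [0.6362, -0.0608, 0.1041]
ee_rot: [0.707, 0.707, 0.0, 0.0]
ft_force: [-0.3, -0.6, 6.9]
grip_width: -0.001
clock: 5.7
position: [0.6361, -0.0608, 0.1004]
ee_rot: [0.707, 0.707, 0.001, 0.0]
ft_force: [0.7, 0.2, 6.6]
grip_width: 0.004
```

Keep going gently until the force jumps (end stop).

```bash
python3 -m crank '[[-1,[0,0,0.015],[0,0,0]],[-1,[0,0,0.015],[0,0,0]],[-1,[0,0,0],[0,0,0]],[-1,[0,0,0],[0,0,0]],[-1,[0,0,0],[0,0,0]]]';  python3 -m crank '[[-1,[0,0,0.015],[0,0,0]],[-1,[0,0,0.015],[0,0,0]],[-1,[0,0,0],[0,0,0]],[-1,[0,0,0],[0,0,0]],[-1,[0,0,0],[0,0,0]]]'
```

```text
clock: 6.2
position: [0.6362, -0.0609, 0.0991]
ee_rot: [0.707, 0.707, 0.001, 0.0]
ft_force: [-4.1, 0.6, 16.0]
grip_width: -0.001
clock: 6.7
position: [0.6364, -0.0609, 0.0988]
ee_rot: [0.707, 0.707, 0.001, 0.0]
ft_force: [-12.2, 2.5, 36.6]
grip_width: 0.004
```

```bash
python3 -m crank '[[-1,[0,0,-0.08],[0,0,0]],[-1,[0,0,-0.1],[0,0,0]],[-1,[0,0,-0.1],[0,0,0]],[-1,[0,0,-0.15],[0,0,0]],[-1,[0,0,-0.3],[0,0,0]]]';  python3 -m crank '[[-1,[0.1,-0.1,-0.4],[0,0,0]],[-1,[0.1,-0.2,-0.4],[0,0,0]],[-1,[0.1,-0.2,-0.4],[0,0,0]],[-1,[0.1,-0.2,-0.3],[0,0,0]],[-1,[0,-0.1,0],[0,0,0]]]'; python3 -m crank '[[-1,[0.2,-0.25,0],[0,0,0]],[-1,[0.2,-0.25,0],[0,0,0]],[-1,[0.2,-0.25,0],[0,0,0]],[-1,[0,0,0],[0,0,0]],[-1,[0,0,0],[0,0,0]]]'
python3 - <<'E'
from h import *
o=manip.get_obs();im=manip.camera("wrist");cv2.imwrite("pics/w3.png",im)
np.savez("w3.npz",p=o["position"],q=o["ee_rot"]);print(o["position"],o["ft_force"])
im=manip.camera("top");cv2.imwrite("pics/top3.png",im)
a=im[140:300,240:440]; cv2.imwrite("pics/top3c.png",cv2.resize(a,None,fx=4,fy=3.75,interpolation=cv2.INTER_CUBIC)[:600])
E
```

```text
clock: 7.2
position: [0.6343, -0.0604, 0.1523]
ee_rot: [0.707, 0.707, -0.001, -0.001]
ft_force: [0.6, 0.1, -0.4]
grip_width: 0.003
clock: 7.7
position: [0.5718, -0.0279, 0.2769]
ee_rot: [0.707, 0.708, 0.002, 0.001]
ft_force: [0.4, 0.1, -0.4]
grip_width: 0.002
clock: 8.2
position: [0.5113, 0.0193, 0.2731]
ee_rot: [0.707, 0.707, 0.0, -0.0]
ft_force: [1.3, -0.2, -0.3]
grip_width: -0.001
[0.51130562 0.01930605 0.27313246] [ 1.32297815 -0.15626411 -0.26134924]
```

View pics/w3.png

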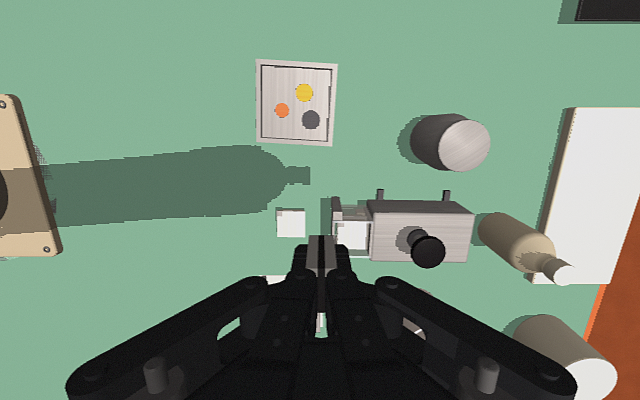

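View pics/top3c.png

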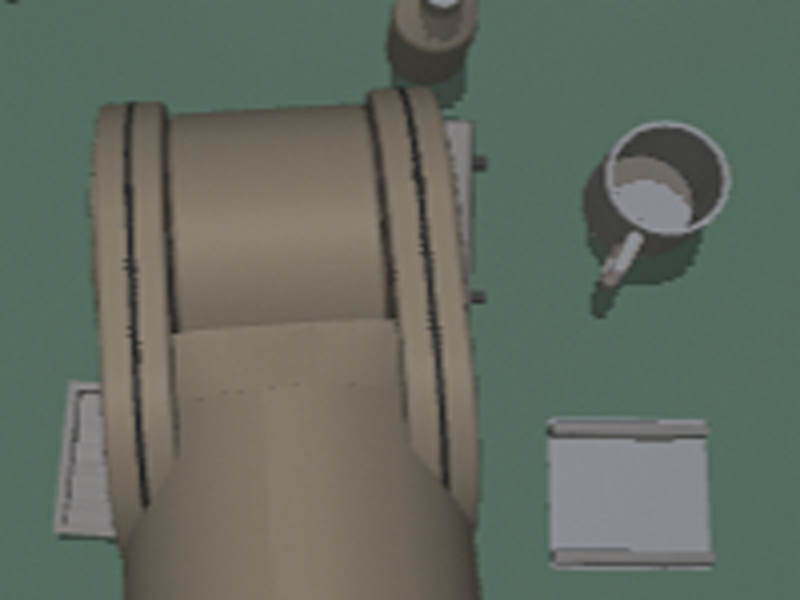

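The wrist view shows the pot out on the counter at about (291,223) px, the plunger up again, and the next pot inside the magazine. Now I'll measure the pot.

Run:
```python
from h import *
d=np.load("w3.npz");im=cv2.imread("pics/w3.png")
hsv=cv2.cvtColor(im,cv2.COLOR_BGR2HSV)
m=((hsv[...,2]>170)&(hsv[...,1]<40)).astype(np.uint8);r=np.zeros_like(m);r[195:245,265:316]=m[195:245,265:316]
n,l,s,c=cv2.connectedComponentsWithStats(r);k=1+s[1:,4].argmax();print(s[k],c[k])
ct=cv2.findContours((l==k).astype(np.uint8),0,2)[0][0];b=cv2.minAreaRect(ct);print(b)
for p in cv2.boxPoints(b): print(wray(d["p"],d["q"],p,.018).round(4))
print(wray(d["p"],d["q"],b[0],.018).round(4))
cv2.imwrite("pics/w3c.png",cv2.resize(im[180:300,250:400],None,fx=5,fy=5,interpolation=cv2.INTER_CUBIC))
```

```text
[277 211  29  27 748] [290.89839572 223.53074866]
((291.0, 224.0), (26.0, 28.0), 90.0)
[ 0.4507 -0.0406  0.018 ]
[ 0.49   -0.0406  0.018 ]
[ 0.4894 -0.0804  0.018 ]
[ 0.4489 -0.0805  0.018 ]
[ 0.4698 -0.0602  0.018 ]
```

View pics/w3c.png

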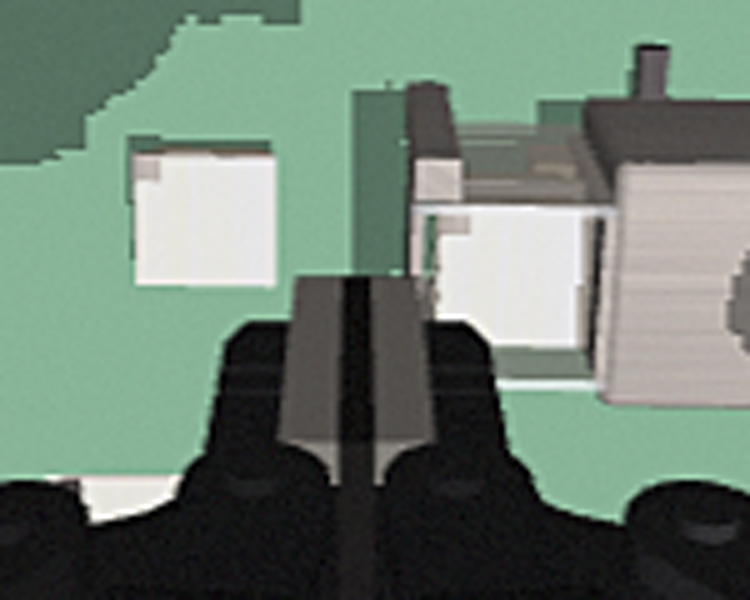

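```bash
python3 -m crank '[[-0.5,[-0.06,-0.17,0.2],[0,0,0]],[-0.5,[-0.06,-0.17,0.4],[0,0,0]],[-0.5,[-0.06,-0.17,0.5],[0,0,0]],[-0.5,[0,0,0.5],[0,0,0]],[-0.5,[0,0,0.4],[0,0,0]]]';  python3 -m crank '[[-0.5,[0,0,0.3],[0,0,0]],[-0.5,[0,0,0.2],[0,0,0]],[-0.5,[0,0,0],[0,0,0]],[-0.5,[0,0,0],[0,0,0]],[-0.5,[0,0,0],[0,0,0]]]'
python3 - <<'E'
from h import *
o=manip.get_obs();im=manip.camera("wrist");cv2.imwrite("pics/w4.png",im)
np.savez("w4.npz",p=o["position"],q=o["ee_rot"]);print(o["position"],o["ft_force"])
E
```

```text
clock: 8.8
position: [0.4703, 0.0037, 0.1114]
ee_rot: [0.708, 0.706, -0.0, -0.0]
ft_force: [-0.1, 0.3, -0.2]
grip_width: 0.246
clock: 9.3
position: [0.4717, 0.0046, 0.0742]
ee_rot: [0.707, 0.707, 0.001, 0.0]
ft_force: [0.6, -0.2, 0.4]
grip_width: 0.251
[0.47165354 0.00462147 0.0742342 ] [ 0.6245736  -0.21582243  0.4027009 ]
```

View pics/w4.png

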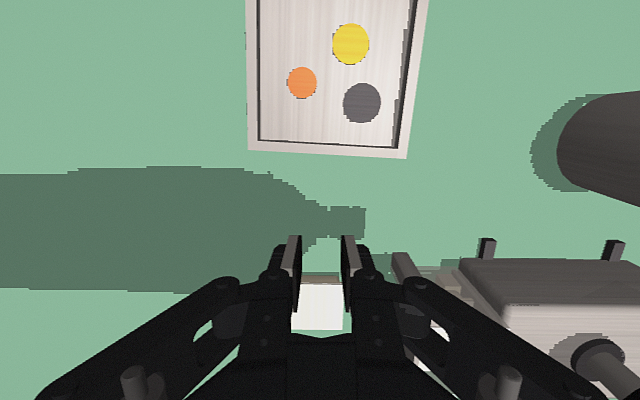

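```bash
python3 -m crank '[[-0.5,[0,-0.02,0.2],[0,0,0]],[-0.5,[0,0,0.2],[0,0,0]],[-0.5,[0,0,0.16],[0,0,0]],[-0.5,[0,0,0],[0,0,0]],[-0.5,[0,0,0],[0,0,0]]]'; python3 -m crank '[[-0.5,[-0.1,0,0],[0,0,0]],[-0.5,[-0.1,0,0],[0,0,0]],[-0.5,[-0.1,0,0],[0,0,0]],[-0.5,[-0.1,0,0],[0,0,0]],[-0.5,[0,0,0],[0,0,0]]]'
python3 - <<'E'
from h import *
o=manip.get_obs();im=manip.camera("wrist");cv2.imwrite("pics/w5.png",im)
print(o["position"],o["ft_force"])
E
```

```text
clock: 9.85
position: [0.4695, 0.0048, 0.0289]
ee_rot: [0.707, 0.707, 0.0, 0.0]
ft_force: [-0.1, 0.1, -0.7]
grip_width: 0.25
clock: 10.35
position: [0.4692, -0.0286, 0.0286]
ee_rot: [0.708, 0.706, 0.0, 0.0]
ft_force: [0.5, -0.1, 0.3]
grip_width: 0.248
[ 0.46917199 -0.02863125  0.02862504] [ 0.47624025 -0.09141584  0.32280036]
```

View pics/w5.png

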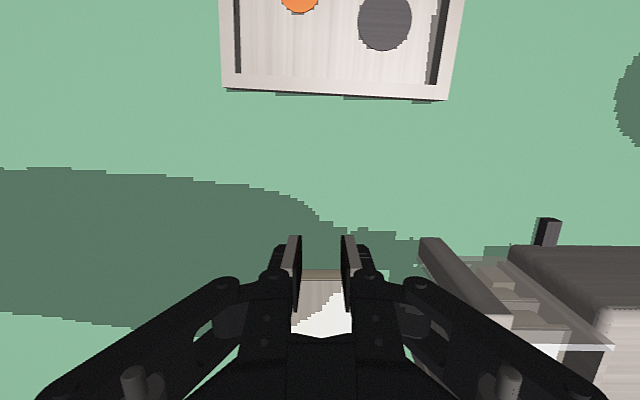

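```bash
python3 -m crank '[[-0.5,[-0.05,0,0],[0,0,0]],[-0.5,[-0.08,0,0],[0,0,0]],[-0.5,[-0.08,0,0],[0,0,0]],[-0.5,[-0.08,0,0],[0,0,0]],[-0.5,[-0.08,0,0],[0,0,0]]]'; python3 -m crank '[[-0.5,[-0.08,0,0],[0,0,0]],[-0.5,[-0.08,0,0],[0,0,0]],[-0.5,[-0.08,0,0],[0,0,0]],[-0.5,[-0.05,0,0],[0,0,0]],[-0.5,[0,0,0],[0,0,0]]]'
python3 - <<'E'
from h import *
o=manip.get_obs();im=manip.camera("wrist");cv2.imwrite("pics/w6.png",im)
print(o["position"],o["ft_force"])
im=manip.camera("scene");cv2.imwrite("pics/s6.png",cv2.resize(im[140:280,200:420],None,fx=3.6,fy=3.6,interpolation=cv2.INTER_CUBIC))
E
```

```text
clock: 10.9
position: [0.4692, -0.0574, 0.0285]
ee_rot: [0.707, 0.707, -0.0, -0.0]
ft_force: [-0.2, -0.2, -0.1]
grip_width: 0.25
clock: 11.4
position: [0.4692, -0.0806, 0.0285]
ee_rot: [0.707, 0.707, -0.0, 0.0]
ft_force: [0.9, -0.4, -0.0]
grip_width: 0.253
[ 0.46920123 -0.08059427  0.02851497] [ 0.86593009 -0.40392321 -0.03463938]
```

View pics/w6.png

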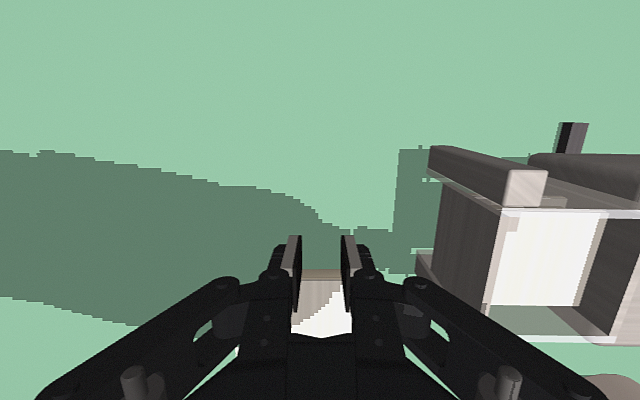

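View pics/s6.png

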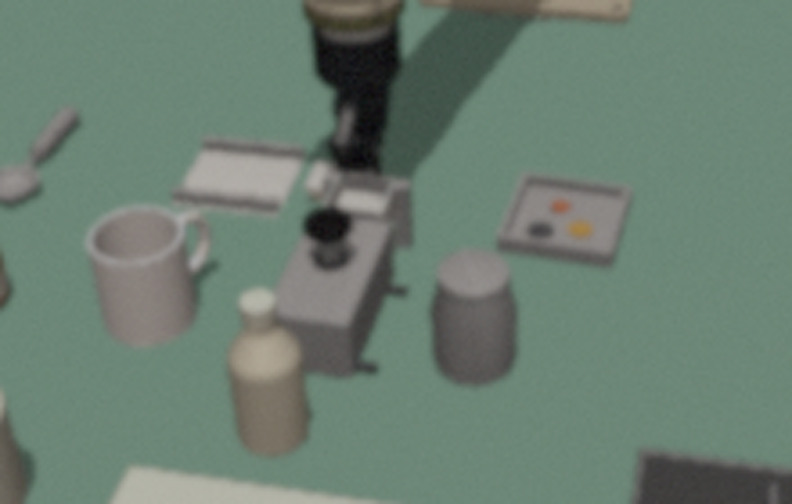

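```bash
python3 -m crank '[[-0.5,[-0.05,0,0],[0,0,0]],[-0.5,[-0.08,0,0],[0,0,0]],[-0.5,[-0.08,0,0],[0,0,0]],[-0.5,[-0.08,0,0],[0,0,0]],[-0.5,[-0.08,0,0],[0,0,0]]]'; python3 -m crank '[[-0.5,[-0.08,0,0],[0,0,0]],[-0.5,[-0.08,0,0],[0,0,0]],[-0.5,[-0.08,0,0],[0,0,0]],[-0.5,[-0.08,0,0],[0,0,0]],[-0.5,[-0.08,0,0],[0,0,0]]]';  python3 -m crank '[[-0.5,[-0.08,0,0],[0,0,0]],[-0.5,[-0.08,0,0],[0,0,0]],[-0.5,[-0.08,0,0],[0,0,0]],[-0.5,[-0.05,0,0],[0,0,0]],[-0.5,[-0.04,0,0],[0,0,0]]]';  python3 -m crank '[[-0.5,[0,0,0],[0,0,0]],[-0.5,[0,0,0],[0,0,0]],[-0.5,[0.1,0,0],[0,0,0]],[-0.5,[0.15,0,0],[0,0,0]],[-0.5,[0,0,0],[0,0,0]]]'
python3 - <<'E'
from h import *
o=manip.get_obs();im=manip.camera("wrist");cv2.imwrite("pics/w7.png",im)
print(o["position"],o["ft_force"])
E
```

```text
clock: 12.0
position: [0.4692, -0.1103, 0.0285]
ee_rot: [0.707, 0.707, 0.0, 0.0]
ft_force: [0.0, 0.2, 0.4]
grip_width: 0.249
clock: 12.5
position: [0.4692, -0.142, 0.0285]
ee_rot: [0.707, 0.707, 0.0, -0.0]
ft_force: [0.3, 0.1, -0.0]
grip_width: 0.252
clock: 13.0
position: [0.4692, -0.1683, 0.0285]
ee_rot: [0.707, 0.707, 0.0, -0.0]
ft_force: [-0.6, 0.1, 0.7]
grip_width: 0.252
clock: 13.5
position: [0.4694, -0.1454, 0.0283]
ee_rot: [0.706, 0.708, 0.0, -0.001]
ft_force: [-0.1, -0.1, 0.4]
grip_width: 0.251
[ 0.46936204 -0.14538637  0.02830762] [-0.07312401 -0.11359463  0.43766482]
```

View pics/w7.png

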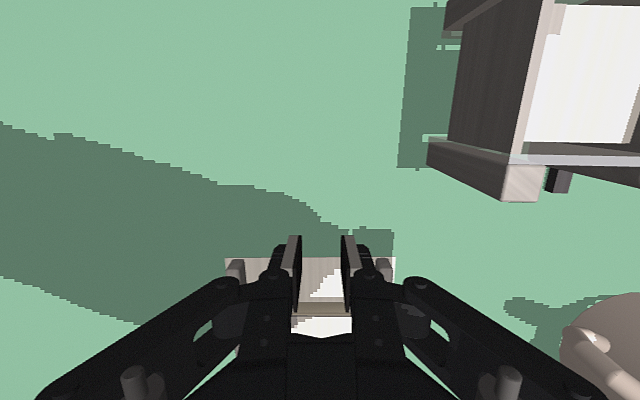

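```bash
python3 -m crank '[[-0.5,[0,0,-0.2],[0,0,0]],[-0.5,[0,0,-0.4],[0,0,0]],[-0.5,[0,0,-0.5],[0,0,0]],[-0.5,[0,0,-0.5],[0,0,0]],[-0.5,[0.2,0,-0.5],[0,0,0]]]'; python3 -m crank '[[-0.5,[0.4,0,-0.5],[0,0,0]],[-0.5,[0.5,0,-0.5],[0,0,0]],[-0.5,[0.5,0,-0.1],[0,0,0]],[-0.5,[0.5,0,0],[0,0,0]],[-0.5,[0.5,0,0],[0,0,0]]]';  python3 -m crank '[[-0.5,[0.5,0,0],[0,0,0]],[-0.5,[0.4,0,0],[0,0,0]],[-0.5,[0,0,0],[0,0,0]],[-0.5,[0,0,0],[0,0,0]],[-0.5,[0,0,0],[0,0,0]]]'
python3 - <<'E'
from h import *
o=manip.get_obs();im=manip.camera("wrist");cv2.imwrite("pics/w8.png",im)
print(o["position"],o["ft_force"])
im=manip.camera("top");cv2.imwrite("pics/top8.png",im)
a=im[140:300,240:440]; cv2.imwrite("pics/top8c.png",cv2.resize(a,None,fx=4,fy=3.75,interpolation=cv2.INTER_CUBIC)[:600])
im=manip.camera("scene");cv2.imwrite("pics/s8.png",cv2.resize(im[140:280,200:420],None,fx=3.6,fy=3.6,interpolation=cv2.INTER_CUBIC))
E
```

```text
clock: 14.05
position: [0.4687, -0.1337, 0.1982]
ee_rot: [0.708, 0.706, -0.0, 0.0]
ft_force: [0.5, 1.1, 0.2]
grip_width: 0.246
clock: 14.55
position: [0.4691, 0.0562, 0.2795]
ee_rot: [0.707, 0.707, 0.001, 0.0]
ft_force: [0.1, 0.2, -1.1]
grip_width: 0.249
clock: 15.05
position: [0.4694, 0.1253, 0.2789]
ee_rot: [0.708, 0.707, -0.0, 0.0]
ft_force: [-0.3, 0.2, 0.4]
grip_width: 0.249
[0.46937853 0.12534697 0.27893652] [-0.33234426  0.17434526  0.38836936]
```

View pics/top8c.png

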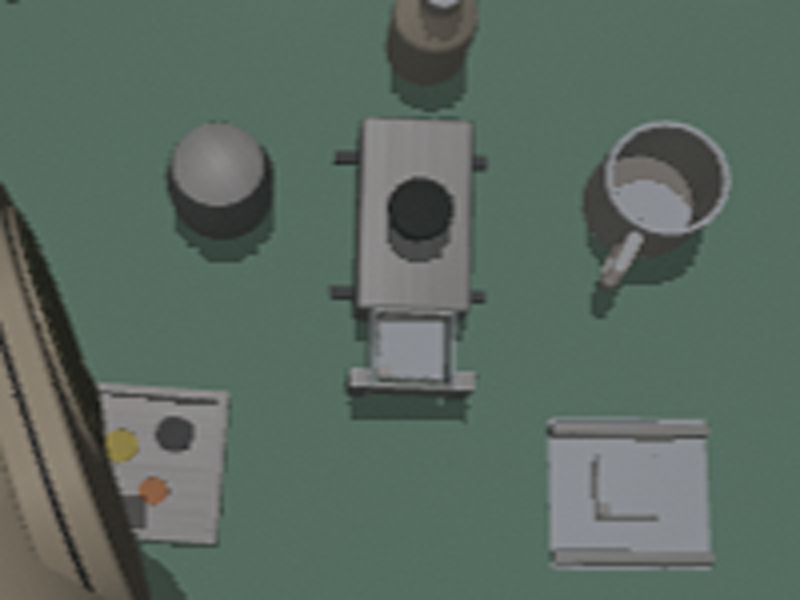

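View pics/s8.png

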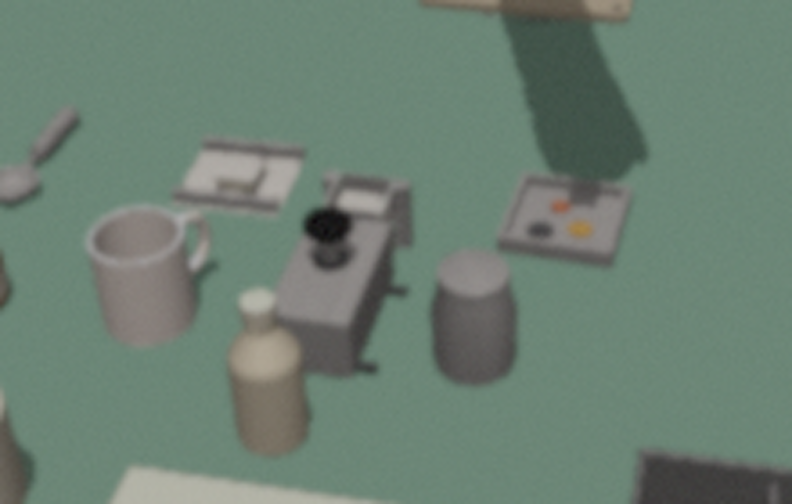

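```bash
python3 -c "
from workcell import manip
print(manip.get_obs()['clock'],manip.hand_in())"
```

```text
the job is handed in; nothing more can be done
15.2 None
```

I pressed the plunger once with the closed fingertips and one jam pot came out. I then pushed it sideways along the counter into the pick-up lane and handed the job in at 15.2 s.

- **Press:** I pushed until the force rose sharply at the end stop, at most 37 N, then lifted clear so the plunger sprang back. The pot came out square, with its centre measured at about (0.470, -0.060) m.
- **Push:** I slid the pot 0.14 m with two fingertips about 21 mm apart, and measured almost no force.
- **Last checks:** The final top and scene pictures show the pot flat between the two rails, at about the middle of the lane. I judged that by eye and did not measure its final pose. The plunger is up, the next pot is still in the magazine, and the dispenser area and nearby bystanders look unmoved. I did not compare the napkins or the jar before and after. The arm hid part of the dish in the final top view.
- **Disagreement:** My early position readings for the plunger cap and the lane differed by about 7–11 mm in x between the top and scene cameras. The wrist camera agreed with the top camera on the cap and fell between the two on the lane.

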